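# Reset and restart the dust extractor

## Task

The workshop's dust extractor has tripped: on its control box on the bench, use the fingertips to press the blue reset button gently all the way down for a moment and let it spring back, then do the same with the green start button, and lift the hand well clear, a good hand's breadth above the box. Do not touch the red or the yellow button, and leave the sander, drill, glue bottle and tape measure undisturbed where they are.

Things in the scene. Friction and masses are not known exactly. Their poses are not given: they have to be found in the camera images.
- box_top (a point): centre of the flat top of the control box, a grey box with a bare aluminium top plate, 180 x 180 x 50 mm, screwed to the bench, its top 50 mm above it. On top are four push buttons in a square, neighbours 80 mm apart centre to centre; which colour is where changes. x and y of this point run along the box's sides
- blue (a joint): how far the blue button is pressed, m: 0 = up, 0.008 = fully down; a spring pushes it back up (about 1.2 N at the top, 4 N fully down)
- blue_top (a point): centre of the top face of the blue button (reset), a plastic disc 32 mm across. When up, its top stands 74 mm above the bench (24 mm above the box's top); it travels straight down 8 mm. z of this point is up
- blue_base: the fixed black collar of the blue button, 48 mm across and 12 mm high, on top of the box (origin: centre of its underside); it carries the button
- green (a joint): how far the green button is pressed, m: 0 = up, 0.008 = fully down; a spring pushes it back up (about 1.2 N at the top, 4 N fully down)
- green_top (a point): centre of the top face of the green button (start), a plastic disc 32 mm across. When up, its top stands 74 mm above the bench (24 mm above the box's top); it travels straight down 8 mm. z of this point is up
- green_base: the fixed black collar of the green button, 48 mm across and 12 mm high, on top of the box (origin: centre of its underside); it carries the button
- red (a joint): how far the red button is pressed, m: 0 = up, 0.008 = fully down; a spring pushes it back up (about 1.2 N at the top, 4 N fully down)
- red_top (a point): centre of the top face of the red button (stop), a plastic disc 32 mm across. When up, its top stands 74 mm above the bench (24 mm above the box's top); it travels straight down 8 mm. z of this point is up
- red_base: the fixed black collar of the red button, 48 mm across and 12 mm high, on top of the box (origin: centre of its underside); it carries the button
- yellow (a joint): how far the yellow button is pressed, m: 0 = up, 0.008 = fully down; a spring pushes it back up (about 1.2 N at the top, 4 N fully down)
- yellow_top (a point): centre of the top face of the yellow button (filter shaker), a plastic disc 32 mm across. When up, its top stands 74 mm above the bench (24 mm above the box's top); it travels straight down 8 mm. z of this point is up
- yellow_base: the fixed black collar of the yellow button, 48 mm across and 12 mm high, on top of the box (origin: centre of its underside); it carries the button
- sander: random-orbit sander standing on its pad, green with a black top, 125 mm across, 130 mm tall, a black outlet stub reaching 90 mm from its centre towards its +x; origin under the centre. Loose; leave it where it is
- drill: cordless drill lying on its side, green barrel and black battery, about 165 x 165 mm, 60 mm high; origin on the bench near the middle of it. Loose; leave it where it is
- glue: yellow glue bottle with an orange nozzle, 54 mm across, 128 mm tall, standing; origin under its centre. Loose; leave it where it is
- tape: black tape measure with an orange disc on top, 70 x 65 mm, 39 mm high; origin under its centre. Loose; leave it where it is

How it is judged (in metres and radians):
On the way, in this order (a step that is already met when the one before it is completed fails the run):
1. the blue button is pressed down at least 5.5 mm by the fingers, the green one being up (value of joint blue above 0.0055 m and contact force between the fingers and blue_base above 1 N and value of joint green below 0.0015 m), for 0.1 s.
2. the blue button is let go and has come back up (value of joint each of blue, green below 0.0015 m and contact force between the fingers and blue_base below 0.1 N and contact force between the fingers and green_base below 0.1 N), for 0.05 s.
3. the green button is pressed down at least 5.5 mm by the fingers, the blue one being up (value of joint green above 0.0055 m and contact force between the fingers and green_base above 1 N and value of joint blue below 0.0015 m), for 0.1 s.
At the end, for the whole second after the job is handed in: Blue and then green have each been pressed by the fingers at least 5.5 mm and let go; all four buttons are up (within 1.5 mm), the sander, drill, glue bottle and tape measure are within 10 mm of where they stood, and the grasp point is more than 100 mm from the centre of the box's top (value of joint each of blue, green, red, yellow below 0.0015 m and distance between the grasp point and box_top above 0.1 m and distance of each of sander, drill, glue, tape from where it was at the start of the episode below 0.01 m); the robot touches nothing.
It fails at once if the red or the yellow button is touched or pressed (contact force between any of the fingers, the arm and red_base above 0.3 N or contact force between any of the fingers, the arm and yellow_base above 0.3 N or value of joint any of red, yellow above 0.0015 m).
It fails at once if the blue or the green button is struck or pressed with more than 40 N (contact force between any of the fingers, the arm and blue_base above 40 N or contact force between any of the fingers, the arm and green_base above 40 N).
It fails at once if the sander, drill, glue bottle or tape measure is shifted, tipped or lifted more than 10 mm (distance of any of sander, drill, glue, tape from where it was at the start of the episode above 0.01 m).
It also fails if it takes over 38 s, if anything falls off the work surface, if the arm or the gripper's body presses on something with over 40 N, if the wrist force passes 120 N, or if a joint passes its speed limit or range.

## Robot

A 6-joint arm with a two-finger parallel gripper is mounted at the origin on the work surface. World frame = base frame: x ahead of the robot, y to its left, z up, the work surface at z = 0. Lengths are in m, angles in degrees, forces in N, time in s.
With the tool pointing down it reaches from about 0.3 to 0.75 m from the base axis. Payload 8.5 kg.
Tool frame: the origin (TCP) lies on the mounting face of the last link; the fingertips stand 173 mm ahead of it and the grasp point (between the pads) lies 155 mm ahead of it (env.tips_ahead is the distance from the TCP to the fingertips, in m); z points along the fingers, x is the direction in which the jaws open and shut, and the axes are right-handed (so a half turn about z gives the same grasp; the last joint's range is limited). The gripper opens to 85 mm and grips with 20 to 120 N. Pads are 22 mm wide; open, the fingers measure 114 mm over their backs; the gripper's body (76 mm by 85 mm) begins 54 mm behind the grasp point. The pads swing forward as they close: fully open they stand 13 mm farther back than shut.
Start: joints at [57.794, 21.807, 74.336, -0, 83.858, -12.336], TCP at [0.187, 0.517, 0.405] pointing down, gripper open.
Joint ranges: [-178.18, 178.18], [-50.72, 133.34], [12.68, 142.11], [-81.47, 261.47], [9.98, 163.14], [-165.26, 165.26]. Speed limits (degrees/s): [136.94, 136.94, 180, 180, 180, 180].

## Interface

Orientations are given as a 3x3 rotation matrix whose columns are the frame's x, y, z axes.
In Python, from rig import env gives the robot as it stands. The module is installed in compiled form; this text tells all that it offers.
- The arm moves only by the tool step_arm, never from a script. Its argument "increments" is a list of rows, each an object of numbers: "x", "y", "z": the shift along the tool's x, y, z in cm; "wx", "wy", "wz": the turn, a rotation vector about the tool's x, y, z in rad; "gripper": the finger opening in cm, from 0 to 8.54. A call has 1 to 20 rows; each row shifts and turns the commanded pose from where the row before left it, along the tool's axes as they then stand; what a row does not reach is not made up. A row lasts 1/10 s, in which the tool goes at most 50 mm and 8.59 degrees, less where a joint would pass 70% of its speed; a pose out of reach is approached as far as the arm can. A call with a gripper value outside its range is refused whole. The fingers move at their own pace and stop on an object; "newtons" is the grip in N (left out, the last holds). Time passes only in rows, so rows that do not move let the fingers close. It gives the time, the measured TCP pose, the force and the opening at its end, in the units of the state.
- env.observe(): the state, without advancing time (a new reading comes with each control period).
- env.get_image(name): name is "side" or "top" or "wrist"; returns a dict with "color" (400x640x3 uint8, blue, green, red), "camera_matrix" (3x3 intrinsics, pixels), "rvec" (rotation vector, rad) and "tvec" (3), from world to camera coordinates, as OpenCV has them. Camera axes: x right, y down, z forward; pixel columns grow to the right and rows downward; lengths in m; the calibration is good to about 2 mm. The wrist camera is an equidistant fisheye: a pixel r from the principal point sees the ray r / f radians off the axis. A picture is of the moment at which its call begins. There is no depth.
- env.close_job(): hands the job in, once; it reports no verdict.
The state is a dict: "time_s": time; "q": joint angles; "qvel": joint speeds; "joint_efforts": joint torques, N m; "position": TCP position; "tool_rot": TCP orientation; "ft_force": force on the tool from outside, world axes, zero at the start; "wrist_torque": the same for the moment, N m; "grip_width": finger opening in m.
Only numpy, scipy, OpenCV 4.12 (cv2) and the standard library are available. Lean on these libraries where they do the work, as an engineer would, in place of code of your own. Each camera call takes 0.05 s, during which the arm holds its last target. There are 200 camera calls.

## Working session

There is one attempt and no reset: what is moved stays moved. The work goes in short steps, Python scripts to look and compute and a tool call to move; the robot and the scene stay as the last step left them, time stands still between calls to the robot, and variables do not carry over. Pictures are saved under pics/ and viewed, about 8 in all and at most 12, crops included, and the job is handed in when it is done.

Besides the shell and the picture viewer there is one more tool, called after "Request:" by a JSON object that holds its "op" and its "data", one argument or row to a line. step_arm: Moves the arm, as the interface text tells. Its arguments: {"type":"object","properties":{"increments":{"type":"array"},"newtons":{"type":"number"}},"required":["increments"]}

```bash
mkdir -p pics; python3 - <<'E'
from rig import env
import cv2,pickle
for n in("top","side"):
    d=env.get_image(n); cv2.imwrite(f"pics/{n}0.png",d["color"]); pickle.dump(d,open(f"{n}0.pkl","wb"))
o=env.observe(); print(o["time_s"],o["position"],o["tool_rot"],o["grip_width"],o["ft_force"],env.tips_ahead)
E
```

```text
0.1 [0.18692181 0.51722928 0.40418294] [[ 3.39888128e-01  9.40465604e-01 -7.12277271e-04]
 [ 9.40465035e-01 -3.39888739e-01 -1.07818777e-03]
 [-1.25609353e-03 -3.03408647e-04 -9.99999165e-01]] 0.08531608049623257 [-0.13132109 -0.32038579 -0.27564988] 0.1734
```

View pics/top0.png

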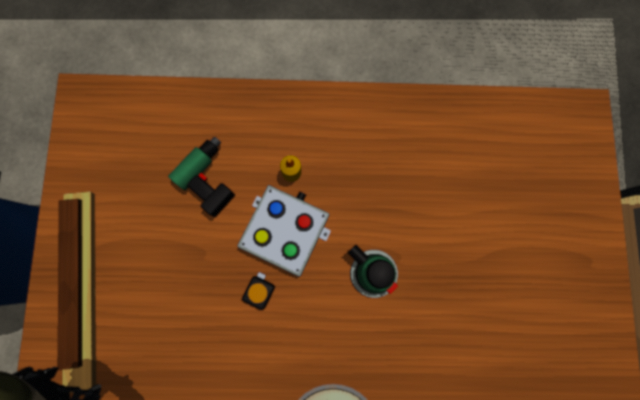

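View pics/side0.png

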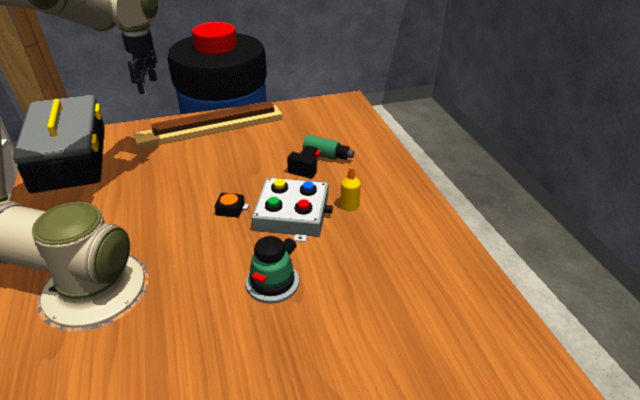

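Top view: blue (276,209), red (304,222), yellow (262,237) and green (291,250), so blue and green lie on a diagonal. The glue bottle is near blue (290,166), the sander is at (374,273), the tape at (258,292) and the drill at (200,175). The side view shows the same layout.

```bash
cat > h.py <<'E'
import cv2,numpy as np
def ray(d,p,fish=False):
    K=d["camera_matrix"];R=cv2.Rodrigues(np.array(d["rvec"],float))[0];t=np.array(d["tvec"],float).ravel()
    a=np.array([(p[0]-K[0,2])/K[0,0],(p[1]-K[1,2])/K[1,1]])
    if fish:
        r=np.hypot(*a); v=np.r_[a/r*np.sin(r),np.cos(r)]
    else: v=np.r_[a,1]
    return -R.T@t,R.T@v
def at(d,p,z,fish=False):
    c,v=ray(d,p,fish); return c+v*(z-c[2])/v[2]
H={"blue":(105,128),"green":(50,80),"yellow":(24,34),"red":(0,6)}
def blobs(d,box,amin=15):
    x0,y0,x1,y1=box;h=cv2.cvtColor(d["color"][y0:y1,x0:x1],cv2.COLOR_BGR2HSV);out={}
    for c,(a,b) in H.items():
        m=cv2.inRange(h,(a,120,60),(b,255,255))
        n,_,s,ce=cv2.connectedComponentsWithStats(m)
        out[c]=[(s[i,4],ce[i]+[x0,y0]) for i in range(1,n) if s[i,4]>=amin]
    return out
E
python3 - <<'E'
import pickle,numpy as np
from h import *
P={}
for n,b in(("top",(245,190,325,272)),("side",(262,177,322,214))):
    d=pickle.load(open(n+"0.pkl","rb"))
    for c,l in blobs(d,b).items():
        for s,p in l: print(n,c,s,p.round(1),at(d,p,.072).round(4)); P[n,c]=at(d,p,.072)
    for a,b in(("blue","red"),("red","green"),("green","yellow"),("yellow","blue"),("blue","green")):
        if (n,a) in P and (n,b) in P: print(a,b,np.linalg.norm(P[n,a]-P[n,b]).round(4))
d=pickle.load(open("top0.pkl","rb"))
for n,p,z in(("glue nozzle",(290,159),.128),("sander",(380,272),.13),("tape",(258,292),.039),("drill batt",(218,201),.05)): print(n,at(d,p,z).round(3))
E
```

```text
top blue 153 [275.6 207.8] [0.5628 0.1568 0.072 ]
top green 141 [290.  249.9] [0.457  0.1167 0.072 ]
top yellow 161 [261.5 236.1] [0.4898 0.1894 0.072 ]
top red 150 [303.8 221.3] [0.5299 0.0841 0.072 ]
blue red 0.0799
red green 0.0799
green yellow 0.0798
yellow blue 0.0799
blue green 0.1131
side blue 96 [307.9 186. ] [0.5599 0.1485 0.072 ]
side green 94 [273.3 201.3] [0.4554 0.1094 0.072 ]
side yellow 66 [279.2 182.2] [0.489  0.1878 0.072 ]
side red 107 [303.2 204. ] [0.5274 0.0762 0.072 ]
blue red 0.0793
red green 0.0793
green yellow 0.0853
yellow blue 0.0811
blue green 0.1116
glue nozzle [0.677 0.121 0.128]
sander [ 0.407 -0.099  0.13 ]
tape [0.351 0.196 0.039]
drill batt [0.58  0.309 0.05 ]
```

Request:
{"op": "step_arm", "data": {
  "increments": [
    {"x":-1.06,"y":2.38,"gripper":0},
    {"x":-1.06,"y":2.38},
    {"x":-1.06,"y":2.38},
    {"x":-1.06,"y":2.38},
    {"x":-1.06,"y":2.38},
    {"x":-1.06,"y":2.38},
    {"x":-1.06,"y":2.38},
    {"x":-1.06,"y":2.38},
    {"x":-1.06,"y":2.38},
    {"x":-1.06,"y":2.38},
    {"x":-1.06,"y":2.38},
    {"x":-1.06,"y":2.38},
    {"x":-1.06,"y":2.38},
    {"x":-1.06,"y":2.38},
    {"x":-1.06,"y":2.38},
    {"x":-1.06,"y":2.38},
    {"x":-1.06,"y":2.38},
    {"x":-1.06,"y":2.38},
    {"x":-1.06,"y":2.38},
    {"x":-1.06,"y":2.38}
  ],
  "newtons": 20
}}

```text
invalid input at $.increments[0]: expected keys x, y, z, wx, wy, wz, gripper
```

Request:
{"op": "step_arm", "data": {
  "increments": [
    {"z":2},
    {"z":2},
    {"z":1},
    {}
  ]
}}

```text
invalid input at $.increments[0]: expected keys x, y, z, wx, wy, wz, gripper
```

```bash
python3 - <<'E'
from rig import env
import cv2,pickle
from h import *
d=env.get_image("wrist"); cv2.imwrite("pics/w1.png",d["color"]); pickle.dump(d,open("w1.pkl","wb"))
t=env.get_image("top"); cv2.imwrite("pics/t1.png",cv2.resize(t["color"][120:320,140:440],None,fx=2.5,fy=2.5))
o=env.observe(); print(o["time_s"],o["position"],o["tool_rot"].round(3) if hasattr(o["tool_rot"],'round') else o["tool_rot"],o["grip_width"],o["ft_force"])
for c,l in blobs(d,(0,0,640,400),100).items():
    for s,p in l: print(c,s,p.round(1),at(d,p,.074,True).round(4))
E
```

```text
0.2 [0.1869296  0.51722786 0.40435282] [[ 0.34   0.94  -0.   ]
 [ 0.94  -0.34  -0.001]
 [-0.001 -0.    -1.   ]] 0.0857263844673342 [-0.43549253  0.6270701  -0.36627811]
blue 9019 [563.4 143.8] [0.2418 0.8152 0.074 ]
green 158 [ 68.1 362.3] [ 0.3636 -0.094   0.074 ]
green 151 [161.3 392. ] [0.4491 0.125  0.074 ]
yellow 292 [222.8   7.3] [-0.0131  0.4875  0.074 ]
yellow 136 [421.3  94.2] [0.1384 0.6413 0.074 ]
```

View pics/w1.png

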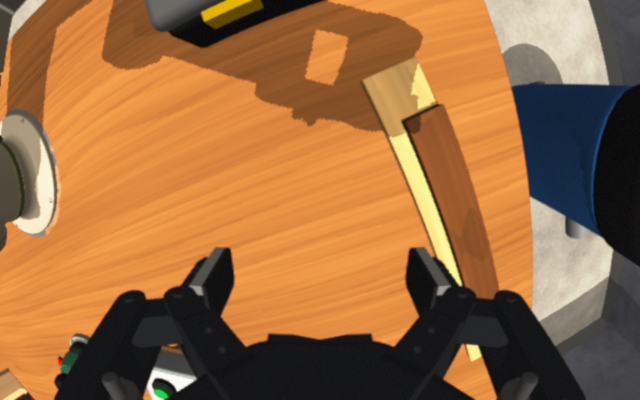

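The rows need every key. The wrist camera sees the tool's -y side and the fingers are at the bottom of its picture; the green button is just visible at (161,392). Nothing has moved yet.

Request:
{"op": "step_arm", "data": {
  "increments": [
    {"x":-0.8,"y":1.8,"z":0,"wx":0,"wy":0,"wz":0,"gripper":0},
    {"x":-1.7,"y":3.8,"z":0,"wx":0,"wy":0,"wz":0,"gripper":0},
    {"x":-1.7,"y":3.8,"z":0,"wx":0,"wy":0,"wz":0,"gripper":0},
    {"x":-1.7,"y":3.8,"z":0,"wx":0,"wy":0,"wz":0,"gripper":0},
    {"x":-1.7,"y":3.8,"z":0,"wx":0,"wy":0,"wz":0,"gripper":0},
    {"x":-1.7,"y":3.8,"z":0,"wx":0,"wy":0,"wz":0,"gripper":0},
    {"x":-1.7,"y":3.8,"z":0,"wx":0,"wy":0,"wz":0,"gripper":0},
    {"x":-1.7,"y":3.8,"z":0,"wx":0,"wy":0,"wz":0,"gripper":0},
    {"x":-1.7,"y":3.8,"z":0,"wx":0,"wy":0,"wz":0,"gripper":0},
    {"x":-1.7,"y":3.8,"z":0,"wx":0,"wy":0,"wz":0,"gripper":0},
    {"x":-1.7,"y":3.8,"z":0,"wx":0,"wy":0,"wz":0,"gripper":0},
    {"x":-1.7,"y":3.8,"z":0,"wx":0,"wy":0,"wz":0,"gripper":0},
    {"x":-1.7,"y":3.8,"z":0,"wx":0,"wy":0,"wz":0,"gripper":0},
    {"x":0,"y":0.2,"z":1,"wx":0,"wy":0,"wz":0,"gripper":0},
    {"x":0,"y":0,"z":2,"wx":0,"wy":0,"wz":0,"gripper":0},
    {"x":0,"y":0,"z":1,"wx":0,"wy":0,"wz":0,"gripper":0},
    {"x":0,"y":0,"z":0,"wx":0,"wy":0,"wz":0,"gripper":0},
    {"x":0,"y":0,"z":0,"wx":0,"wy":0,"wz":0,"gripper":0}
  ],
  "newtons": 20
}}

```text
time_s: 2.0
position: [0.5623, 0.1565, 0.3653]
tool_rot: [[0.339, 0.941, 0.0], [0.941, -0.339, 0.0], [0.0, 0.0, -1.0]]
ft_force: [0.8, 0.3, 0.1]
grip_width: -0.0003
```

```bash
python3 - <<'E'
from rig import env
import cv2,pickle
from h import *
d=env.get_image("wrist"); cv2.imwrite("pics/w2.png",d["color"]); pickle.dump(d,open("w2.pkl","wb"))
o=env.observe(); print(o["time_s"],o["position"],o["tool_rot"],o["grip_width"],o["ft_force"])
for c,l in blobs(d,(0,0,640,400),100).items():
    for s,p in l: print(c,s,p.round(1),at(d,p,.074,True).round(4))
E
```

```text
2.05 [0.56238606 0.15651591 0.36560753] [[ 3.39222743e-01  9.40705128e-01  1.33901007e-03]
 [ 9.40705943e-01 -3.39223120e-01  5.79570845e-05]
 [ 5.08743701e-04  1.23995437e-03 -9.99999102e-01]] -0.00041851374003944847 [-1.00852023  0.25763253  0.05763848]
blue 1054 [319.7 187.4] [0.5602 0.1578 0.074 ]
green 1041 [233.8  92. ] [0.456  0.1178 0.074 ]
green 2228 [ 64.6 134.6] [ 0.4075 -0.083   0.074 ]
green 2989 [533.6 200.6] [0.6496 0.367  0.074 ]
red 1023 [231.9 181.2] [0.528  0.0859 0.074 ]
red 186 [507.6 190.5] [0.6262 0.3344 0.074 ]
red 1861 [ 18.3 377.5] [ 0.7628 -0.7295  0.074 ]
```

View pics/w2.png

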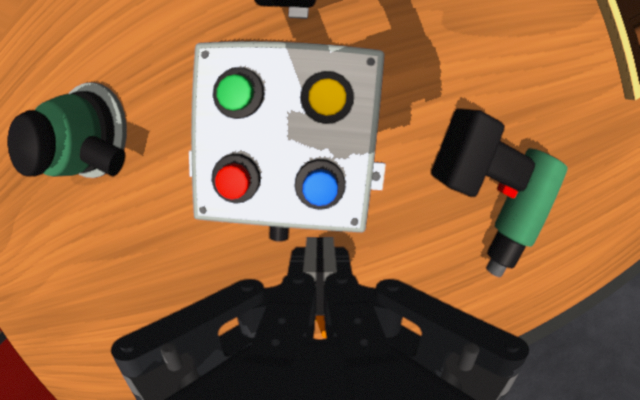

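Wrist view: blue (320,187), green (234,92), red (232,181), yellow (327,97). The positions agree with the top view to about 2 mm. The tips are over blue, so I'm going down.

Request:
{"op": "step_arm", "data": {
  "increments": [
    {"x":0,"y":-0.1,"z":1,"wx":0,"wy":0,"wz":0,"gripper":0},
    {"x":0,"y":0,"z":2,"wx":0,"wy":0,"wz":0,"gripper":0},
    {"x":0,"y":0,"z":2,"wx":0,"wy":0,"wz":0,"gripper":0},
    {"x":0,"y":0,"z":2,"wx":0,"wy":0,"wz":0,"gripper":0},
    {"x":0,"y":0,"z":2,"wx":0,"wy":0,"wz":0,"gripper":0},
    {"x":0,"y":0,"z":1.2,"wx":0,"wy":0,"wz":0,"gripper":0},
    {"x":0,"y":0,"z":0.6,"wx":0,"wy":0,"wz":0,"gripper":0},
    {"x":0,"y":0,"z":0.3,"wx":0,"wy":0,"wz":0,"gripper":0},
    {"x":0,"y":0,"z":0,"wx":0,"wy":0,"wz":0,"gripper":0},
    {"x":0,"y":0,"z":0,"wx":0,"wy":0,"wz":0,"gripper":0}
  ]
}}

```text
time_s: 3.05
position: [0.5617, 0.1564, 0.2544]
tool_rot: [[0.34, 0.94, 0.001], [0.94, -0.34, 0.0], [0.001, 0.001, -1.0]]
ft_force: [-0.6, 0.0, -0.5]
grip_width: 0.0002
```

Request:
{"op": "step_arm", "data": {
  "increments": [
    {"x":0,"y":0,"z":0.2,"wx":0,"wy":0,"wz":0,"gripper":0},
    {"x":0,"y":0,"z":0.2,"wx":0,"wy":0,"wz":0,"gripper":0},
    {"x":0,"y":0,"z":0.2,"wx":0,"wy":0,"wz":0,"gripper":0},
    {"x":0,"y":0,"z":0.2,"wx":0,"wy":0,"wz":0,"gripper":0},
    {"x":0,"y":0,"z":0,"wx":0,"wy":0,"wz":0,"gripper":0},
    {"x":0,"y":0,"z":0,"wx":0,"wy":0,"wz":0,"gripper":0}
  ]
}}

```text
time_s: 3.65
position: [0.5616, 0.1564, 0.2458]
tool_rot: [[0.34, 0.94, 0.0], [0.94, -0.34, 0.0], [0.0, 0.0, -1.0]]
ft_force: [0.2, 0.3, 1.4]
grip_width: 0.0002
```

```bash
python3 - <<'E'
from rig import env
import cv2
d=env.get_image("side"); cv2.imwrite("pics/s3.png",cv2.resize(d["color"][120:250,200:380],None,fx=4,fy=4,interpolation=cv2.INTER_CUBIC))
o=env.observe(); print(o["time_s"],o["position"],o["position"][2]-.1734,o["ft_force"])
E
```

```text
3.7 [0.56160682 0.15640511 0.24582509] 0.07242509392272761 [-0.58189124  0.38270191  2.10648901]
```

View pics/s3.png

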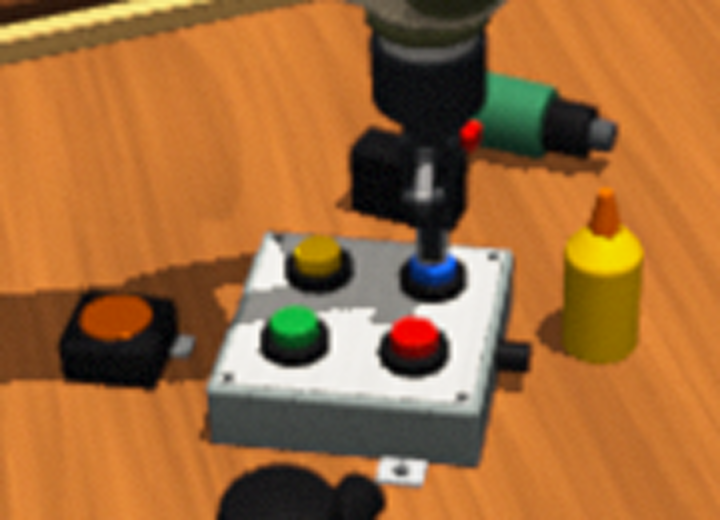

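The tips sit on blue and it is pressed about 1.5 mm with around 2 N. I'll press further in small steps.

Request:
{"op": "step_arm", "data": {
  "increments": [
    {"x":0,"y":0,"z":0.2,"wx":0,"wy":0,"wz":0,"gripper":0},
    {"x":0,"y":0,"z":0.2,"wx":0,"wy":0,"wz":0,"gripper":0},
    {"x":0,"y":0,"z":0.1,"wx":0,"wy":0,"wz":0,"gripper":0},
    {"x":0,"y":0,"z":0,"wx":0,"wy":0,"wz":0,"gripper":0},
    {"x":0,"y":0,"z":0,"wx":0,"wy":0,"wz":0,"gripper":0}
  ]
}}

```text
time_s: 4.2
position: [0.5616, 0.1564, 0.2408]
tool_rot: [[0.34, 0.94, 0.0], [0.94, -0.34, -0.0], [0.0, 0.0, -1.0]]
ft_force: [0.3, -1.1, 3.7]
grip_width: 0.0001
```

Request:
{"op": "step_arm", "data": {
  "increments": [
    {"x":0,"y":0,"z":0.1,"wx":0,"wy":0,"wz":0,"gripper":0},
    {"x":0,"y":0,"z":0,"wx":0,"wy":0,"wz":0,"gripper":0},
    {"x":0,"y":0,"z":0,"wx":0,"wy":0,"wz":0,"gripper":0}
  ]
}}

```text
time_s: 4.5
position: [0.5616, 0.1564, 0.2398]
tool_rot: [[0.34, 0.94, 0.0], [0.94, -0.34, 0.0], [0.0, 0.0, -1.0]]
ft_force: [-0.3, -0.5, 3.8]
grip_width: -0.0
```

At 7.6 mm the force is 3.8 N, which matches the spring. One last 0.4 mm, then release and move to green, travelling 40 mm above the buttons.

Request:
{"op": "step_arm", "data": {
  "increments": [
    {"x":0,"y":0,"z":0.04,"wx":0,"wy":0,"wz":0,"gripper":0},
    {"x":0,"y":0,"z":0,"wx":0,"wy":0,"wz":0,"gripper":0},
    {"x":0,"y":0,"z":0,"wx":0,"wy":0,"wz":0,"gripper":0}
  ]
}}

```text
time_s: 4.8
position: [0.5616, 0.1564, 0.2394]
tool_rot: [[0.34, 0.94, 0.0], [0.94, -0.34, 0.0], [0.0, 0.0, -1.0]]
ft_force: [-1.0, -0.1, 4.5]
grip_width: -0.0001
```

Request:
{"op": "step_arm", "data": {
  "increments": [
    {"x":0,"y":0,"z":-0.5,"wx":0,"wy":0,"wz":0,"gripper":0},
    {"x":0,"y":0,"z":-1.5,"wx":0,"wy":0,"wz":0,"gripper":0},
    {"x":0,"y":0,"z":-2,"wx":0,"wy":0,"wz":0,"gripper":0},
    {"x":0,"y":0,"z":-1,"wx":0,"wy":0,"wz":0,"gripper":0},
    {"x":0,"y":0,"z":0,"wx":0,"wy":0,"wz":0,"gripper":0},
    {"x":-0.9,"y":-1.1,"z":0,"wx":0,"wy":0,"wz":0,"gripper":0},
    {"x":-1.6,"y":-1.8,"z":0,"wx":0,"wy":0,"wz":0,"gripper":0},
    {"x":-1.6,"y":-1.9,"z":0,"wx":0,"wy":0,"wz":0,"gripper":0},
    {"x":-1.6,"y":-1.9,"z":0,"wx":0,"wy":0,"wz":0,"gripper":0},
    {"x":-1.2,"y":-1.4,"z":0,"wx":0,"wy":0,"wz":0,"gripper":0},
    {"x":-0.4,"y":-0.5,"z":0,"wx":0,"wy":0,"wz":0,"gripper":0},
    {"x":0,"y":0,"z":0,"wx":0,"wy":0,"wz":0,"gripper":0},
    {"x":0,"y":0,"z":0,"wx":0,"wy":0,"wz":0,"gripper":0}
  ]
}}

```text
time_s: 6.1
position: [0.4566, 0.1171, 0.2892]
tool_rot: [[0.34, 0.94, 0.0], [0.94, -0.34, 0.0], [0.0, 0.0, -1.0]]
ft_force: [-0.2, -0.3, -0.4]
grip_width: -0.0001
```

```bash
python3 - <<'E'
from rig import env
import cv2
from h import *
d=env.get_image("side"); cv2.imwrite("pics/s4.png",cv2.resize(d["color"][120:250,200:380],None,fx=4,fy=4,interpolation=cv2.INTER_CUBIC))
d=env.get_image("wrist")
o=env.observe(); print(o["time_s"],o["position"],o["position"][2]-.1734,o["ft_force"])
for c,l in blobs(d,(150,0,450,400),100).items():
    for s,p in l: print(c,s,p.round(1),at(d,p,.074,True).round(4))
E
```

```text
6.2 [0.45663025 0.11713301 0.28913529] 0.1157352923229723 [-0.02537739  0.10243574  0.20991763]
blue 200 [409.5 324.7] [0.5651 0.1545 0.074 ]
green 1656 [318.6 218. ] [0.4535 0.118  0.074 ]
yellow 1286 [432.6 227.6] [0.4871 0.1882 0.074 ]
red 188 [319.1 322.4] [0.5348 0.0889 0.074 ]
```

View pics/s4.png

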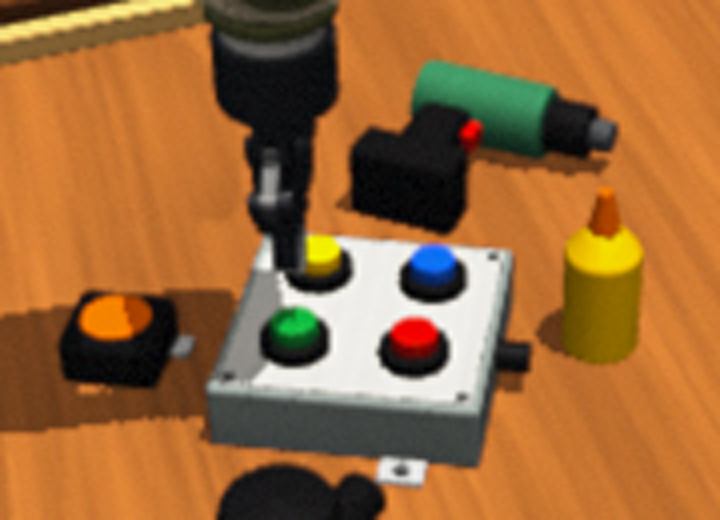

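Blue at (433,265) in the crop is back up, and the tips are over green (295,330). I'll do the same press on green.

Request:
{"op": "step_arm", "data": {
  "increments": [
    {"x":0,"y":0,"z":1,"wx":0,"wy":0,"wz":0,"gripper":0},
    {"x":0,"y":0,"z":1.5,"wx":0,"wy":0,"wz":0,"gripper":0},
    {"x":0,"y":0,"z":1,"wx":0,"wy":0,"wz":0,"gripper":0},
    {"x":0,"y":0,"z":0.4,"wx":0,"wy":0,"wz":0,"gripper":0},
    {"x":0,"y":0,"z":0.2,"wx":0,"wy":0,"wz":0,"gripper":0},
    {"x":0,"y":0,"z":0.2,"wx":0,"wy":0,"wz":0,"gripper":0},
    {"x":0,"y":0,"z":0.2,"wx":0,"wy":0,"wz":0,"gripper":0},
    {"x":0,"y":0,"z":0,"wx":0,"wy":0,"wz":0,"gripper":0},
    {"x":0,"y":0,"z":0,"wx":0,"wy":0,"wz":0,"gripper":0}
  ]
}}

```text
time_s: 7.1
position: [0.4559, 0.117, 0.2446]
tool_rot: [[0.34, 0.94, 0.001], [0.94, -0.34, 0.0], [0.0, 0.001, -1.0]]
ft_force: [0.3, 0.3, 3.1]
grip_width: -0.0
```

Request:
{"op": "step_arm", "data": {
  "increments": [
    {"x":0,"y":0,"z":0.2,"wx":0,"wy":0,"wz":0,"gripper":0},
    {"x":0,"y":0,"z":0.15,"wx":0,"wy":0,"wz":0,"gripper":0},
    {"x":0,"y":0,"z":0.1,"wx":0,"wy":0,"wz":0,"gripper":0},
    {"x":0,"y":0,"z":0.02,"wx":0,"wy":0,"wz":0,"gripper":0},
    {"x":0,"y":0,"z":0,"wx":0,"wy":0,"wz":0,"gripper":0},
    {"x":0,"y":0,"z":0,"wx":0,"wy":0,"wz":0,"gripper":0}
  ]
}}

```text
time_s: 7.7
position: [0.456, 0.117, 0.2397]
tool_rot: [[0.34, 0.94, 0.0], [0.94, -0.34, 0.0], [0.0, 0.0, -1.0]]
ft_force: [0.0, 0.1, 4.0]
grip_width: -0.0001
```

Green is pressed 7.7 mm with 4.0 N. I'll lift well clear, 190 mm.

Request:
{"op": "step_arm", "data": {
  "increments": [
    {"x":0,"y":0,"z":-0.5,"wx":0,"wy":0,"wz":0,"gripper":0},
    {"x":0,"y":0,"z":-1.5,"wx":0,"wy":0,"wz":0,"gripper":0},
    {"x":0,"y":0,"z":-3,"wx":0,"wy":0,"wz":0,"gripper":0},
    {"x":0,"y":0,"z":-3,"wx":0,"wy":0,"wz":0,"gripper":0},
    {"x":0,"y":0,"z":-3,"wx":0,"wy":0,"wz":0,"gripper":0},
    {"x":0,"y":0,"z":-3,"wx":0,"wy":0,"wz":0,"gripper":0},
    {"x":0,"y":0,"z":-3,"wx":0,"wy":0,"wz":0,"gripper":0},
    {"x":0,"y":0,"z":-2,"wx":0,"wy":0,"wz":0,"gripper":0},
    {"x":0,"y":0,"z":0,"wx":0,"wy":0,"wz":0,"gripper":0},
    {"x":0,"y":0,"z":0,"wx":0,"wy":0,"wz":0,"gripper":0},
    {"x":0,"y":0,"z":0,"wx":0,"wy":0,"wz":0,"gripper":0}
  ]
}}

```text
time_s: 8.8
position: [0.4558, 0.1169, 0.4284]
tool_rot: [[0.34, 0.94, -0.003], [0.94, -0.34, -0.0], [-0.001, -0.002, -1.0]]
ft_force: [0.2, -0.7, -0.6]
grip_width: -0.0001
```

```bash
python3 - <<'E'
from rig import env
import cv2
d=env.get_image("side"); cv2.imwrite("pics/s5.png",d["color"])
o=env.observe(); print(o["time_s"],o["position"],o["ft_force"])
E
```

```text
8.85 [0.45585206 0.11696579 0.42839589] [ 0.10414868 -0.53223393 -1.04494412]
```

View pics/s5.png

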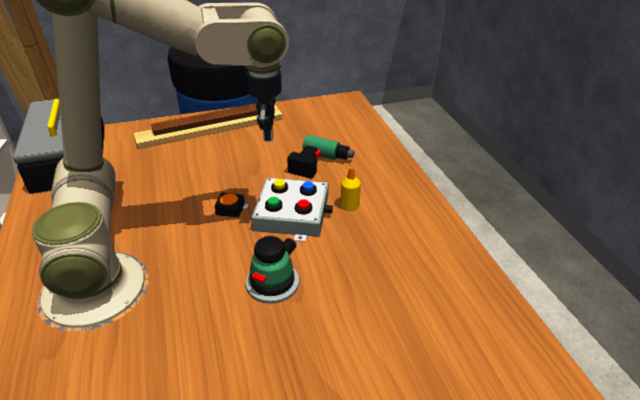

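All four buttons are up, the tools are at the same pixels as at the start, and the hand is clear.

```bash
python3 -c "
from rig import env
env.close_job()"
```

```text
the job is handed in; nothing more can be done
```

I pressed the blue button and then the green one with the closed fingertips, let each spring back, lifted the hand clear and handed the job in at about 8.9 s. No verdict was reported.

- **Blue:** pressed about 8 mm, with 4.5 N at the wrist. A side picture showed it back up before I went to green.
- **Green:** pressed about 7.7 mm, with 4.0 N at the wrist.
- **Hand:** the grasp point ended about 0.23 m from the centre of the box's top, and the wrist force was back to noise (about 1 N).
- **Last picture:** all four buttons looked up, and the sander, drill, glue bottle and tape measure looked unmoved from the start.

**What failed or disagreed:**
- The first two move calls were refused because the rows were missing keys. Nothing moved.
- The first side-camera estimates differed from the top camera by up to 8 mm in y. The wrist view agreed with the top camera to about 2–3 mm, so I used those two.
- Press depths are worked out from the arm's position and the force, not from the button joints, which can't be read.

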